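# Square a foam box up in the packing stop

## Robot

A 6-joint arm with a two-finger parallel gripper is mounted at the origin on the work surface. World frame = base frame: x ahead of the robot, y to its left, z up, the work surface at z = 0. Lengths are in m, angles in rad, forces in N, time in s.
With the tool pointing down it reaches from about 0.4 to 0.925 m from the base axis. Payload 12.5 kg.
Tool frame: the origin (TCP) lies midway between the tips of the shut fingers; the grasp point (between the pads) lies robot.grip_depth behind it (robot.grip_depth is the distance from the TCP to the grasp point, in m); y points along the fingers, x is the direction in which the jaws open and shut, and the axes are right-handed (so a half turn about y gives the same grasp; the last joint's range is limited). The gripper opens to 95 mm and grips with 3 to 60 N. Pads are 20 mm wide; open, the fingers measure 119 mm over their backs; the gripper's body (75 mm by 180 mm) begins 59 mm behind the grasp point.
Start: joints at [1.076, 0.491, 1.559, -0, 1.092, -0.106], TCP at [0.237, 0.578, 0.185] pointing down, gripper open.
Joint ranges: [-3.1, 3.1], [-0.84, 2.19], [0.05, 2.79], [-1.13, 4.28], [0.06, 2.93], [-2.69, 2.69]. Speed limits (rad/s): [2.22, 2.22, 2.79, 3.14, 3.14, 3.14].

## Interface

Orientations are given as a rotation vector (axis times angle).
In Python, from rig import status, capture, ticket, robot gives the robot as it stands.
- The arm moves only by the tool drive_tool, never from a script. Its argument "series" is a list of rows, each an object of numbers: "dx", "dy", "dz": the shift along the tool's x, y, z as a fraction of full scale; "wx", "wy", "wz": the turn, a rotation vector about the tool's x, y, z as a fraction of full scale. In form: [{"dx": .., "dy": .., "dz": .., "wx": .., "wy": .., "wz": ..}, ...]. A call has 1 to 12 rows; each row is the pose to reach, as a shift and turn from the pose commanded when the call began, along the tool's axes at that moment; what a row does not reach only later rows make up. Full scale, the value 1, is 0.75 m for a shift and 60 degrees for a turn. A row lasts 1/8 s, in which the tool goes at most 62.5 mm and 10.7 degrees, less where a joint would pass 70% of its speed; a pose out of reach is approached as far as the arm can. A call with a number of a shift or a turn outside -1 to 1 is refused whole. A call with a gripper value outside its range is refused whole. "grip" is the closure, from 0 (fully open) to 1 (shut), set as the call begins (left out, the last holds). The fingers move at their own pace and stop on an object; the grip force is fixed at half the most. Time passes only in rows, so rows that repeat a pose let the fingers close. It gives the time, the measured TCP pose, the force and the opening at its end, in the units of the state.
- status.sense(): the state, without advancing time (a new reading comes with each control period).
- capture(name): name is "side" or "top" or "wrist"; returns a dict with "img" (420x560x3 uint8, blue, green, red), "depth" (420x560 float32, m along the optical axis (not along the pixel's ray), 0 where there is no reading), "fx", "fy", "cx", "cy" (pixels), "extrinsics" (4x4, takes a point from camera to world coordinates). Camera axes: x right, y down, z forward; pixel columns grow to the right and rows downward; lengths in m; the calibration is good to about 2 mm. A picture is of the moment at which its call begins.
- ticket.sign_off(): hands the job in, once; it reports no verdict.
The state is a dict: "time": time; "qpos": joint angles; "qvel": joint speeds; "joint_torque": joint torques, N m; "position": TCP position; "tool_rot": TCP orientation; "force": force on the tool from outside, world axes, zero at the start; "moment": the same for the moment, N m; "width": finger opening in m.
Only numpy, scipy, OpenCV 4.12 (cv2) and the standard library are available. Lean on these libraries where they do the work, as an engineer would, in place of code of your own. Each camera call takes 0.05 s, during which the arm holds its last target. There are 200 camera calls.

## Task

Push the low foam box along the bench into a corner of the T-shaped steel stop, so that one long side lies flush along the long rail and one end is flush against the middle fence (either corner will do). Only push it along with the fingers, never lift or tip it; leave the tall foam box, the dragon fruit and the jar where they stand, and back off clear at the end.

Things in the scene. Friction and masses are not known exactly. Their poses are not given: they have to be found in the camera images.
- low_box: Low white foam box, its lid part of it, tan tape across the top: 120 (its x) x 160 (its y: the long sides) x 70 mm high, plain upright sides, 0.28 to 0.56 kg, too wide to grip. Origin: centre of its underside. Starts left or right, on the robot's side of the rail and clear of the stop, turned up to 0.3 rad from the world axes.
- stop: T of stainless bars fixed to the bench, 40 mm high. Origin: bench level, where the rail's robot-side face meets the fence's middle plane; x points away from the robot, y left along the rail (yaw up to 0.2 rad). Rail: x 0 to 12, y -330 to 330 mm; a 3 mm foot strip behind it. Fence: y -6 to 6, x -140 to 0 mm, so a corner lies on either side of it.
- tall_box: The tall foam box, to be left alone: 110 (x) x 120 (y) x 140 mm high. Origin: centre of its underside. It starts on the other side of the fence from the low box.
- fruit: A whole dragon fruit standing on its flat end between the boxes, to be left alone: 66 mm across, about 100 mm high with its leaf tips. Origin: centre of its underside.
- jar: A small white plastic jar with a screw cap, near the fruit, to be left alone: 50 mm across, 80 mm high. Origin: centre of its underside.
Things that resemble listed ones, but are neither listed nor needed, are in the scene too. What is shaped like the low_box but purple is not meant.

How it is judged:
At the end, for the whole second after the job is handed in: The low box stands flat and still in a corner of the stop, a long side within 5 mm of the rail, an end within 5 mm of the fence (either side), parallel to the rail within 0.05 rad; the tall box, fruit and jar within 20 mm of where they stood (x of low_box in the frame of stop between -0.065 and -0.054 m and (y of low_box in the frame of stop between 0.08 and 0.091 m or y of low_box in the frame of stop between -0.091 and -0.08 m) and angle between the y axis of low_box and the y axis of stop, either way round below 0.05 rad and height (world z) of low_box below 0.006 m and angle between low_box's own z axis and vertical below 0.04 rad and linear speed of low_box below 0.01 m/s and angular speed of low_box below 0.05 rad/s and distance of each of tall_box, fruit, jar from where it was at the start of the episode below 0.02 m); the robot touches nothing.
It fails at once if the low box is lifted or carried (underside centre more than 10 mm up) (height (world z) of low_box above 0.01 m).
It fails at once if the low box is tipped (more than 0.15 rad) (angle between low_box's own z axis and vertical above 0.15 rad).
It fails at once if the tall box, fruit or jar is moved by more than 20 mm (distance of any of tall_box, fruit, jar from where it was at the start of the episode above 0.02 m).
It also fails if it takes over 48 s, if anything falls off the work surface, if the arm or the gripper's body presses on something with over 40 N, if the wrist force passes 120 N, or if a joint passes its speed limit or range.

## Working session

There is one attempt and no reset: what is moved stays moved. The work goes in short steps, Python scripts to look and compute and a tool call to move; the robot and the scene stay as the last step left them, time stands still between calls to the robot, and variables do not carry over. Pictures are saved under pics/ and viewed, about 8 in all and at most 12, crops included, and the job is handed in when it is done.

Besides the shell and the picture viewer there is one more tool, called after "Call:" as name([rows], argument=value, ...), one row to a line, values as JSON. drive_tool: Moves the arm, as the interface text tells. Its arguments: {"type":"object","properties":{"series":{"type":"array","items":{"type":"object","properties":{"dx":{"type":"number","minimum":-1,"maximum":1},"dy":{"type":"number","minimum":-1,"maximum":1},"dz":{"type":"number","minimum":-1,"maximum":1},"wx":{"type":"number","minimum":-1,"maximum":1},"wy":{"type":"number","minimum":-1,"maximum":1},"wz":{"type":"number","minimum":-1,"maximum":1}}}},"grip":{"type":"number"}},"required":["series"]}

```bash
mkdir -p pics; python3 - <<'E'
from rig import status,capture,robot
import cv2,numpy as np
s=status.sense();print(s['time'],s['position'],s['tool_rot'],s['width'],robot.grip_depth)
for n in("top","side"):
    c=capture(n);cv2.imwrite(f"pics/{n}0.png",c["img"]);np.savez(f"{n}0.npz",**c);print(n,c["fx"],np.round(c["extrinsics"],3).tolist())
E
```

```text
0.0 [0.23677811 0.57809134 0.18454073] [-1.36898718 -0.91740562  0.91910342] 0.09522195685264895 0.0188
top 471.9260400844224 [[-0.016, -0.991, 0.131, 0.31], [-1.0, 0.017, 0.006, 0.13], [-0.009, -0.131, -0.991, 1.098], [0.0, 0.0, 0.0, 1.0]]
side 481.0761537058062 [[0.764, -0.458, 0.454, -0.146], [-0.645, -0.535, 0.546, -0.597], [-0.007, -0.71, -0.704, 1.001], [0.0, 0.0, 0.0, 1.0]]
```

View pics/top0.png

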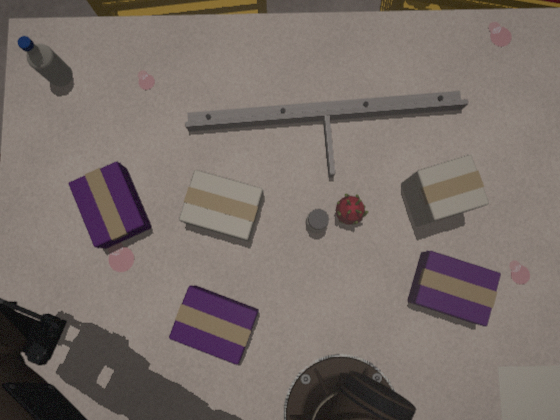

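View pics/side0.png

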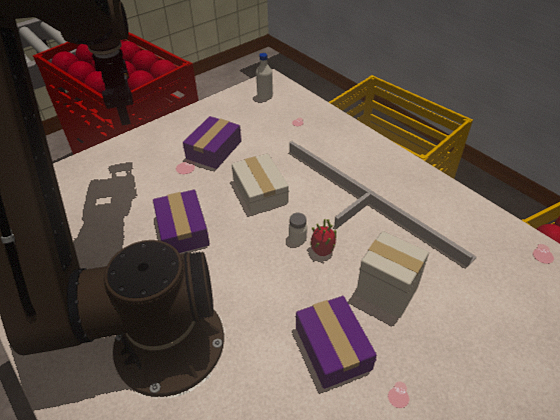

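Top view: the low box is at (222,205), the rail runs (187,122) to (465,103), and the fence runs (327,115) to (332,175). The jar is at (318,220), the fruit at (350,208) and the tall box at (450,190). The purple boxes are decoys.

```bash
cat > h.py <<'E'
import numpy as np,cv2
from rig import status,capture
from scipy.spatial.transform import Rotation as R
def world(c):
    v,u=np.mgrid[:420,:560]; d=c["depth"]
    p=np.stack([(u-c["cx"])/c["fx"]*d,(v-c["cy"])/c["fy"]*d,d],-1)
    E=c["extrinsics"]; w=p@E[:3,:3].T+E[:3,3]; w[d==0]=np.nan; return w
def rect(w,m):
    m=cv2.morphologyEx(m.astype(np.uint8),cv2.MORPH_OPEN,np.ones((3,3)))
    n,l,s,_=cv2.connectedComponentsWithStats(m); 
    k=1+np.argmax(s[1:,4]); q=w[l==k]
    return cv2.minAreaRect((q[:,:2]*1000).astype(np.float32)),q
def window(u0,u1,v0,v1):
    m=np.zeros((420,560),bool); m[v0:v1,u0:u1]=1; return m
def lowbox(c,win,hsvmask=True):
    w=world(c); sat=cv2.cvtColor(c["img"],cv2.COLOR_BGR2HSV)
    m=win&(abs(w[...,2]-.07)<.012)
    m&=~((c["img"][...,0].astype(int)-c["img"][...,1])>20)
    r,q=rect(w,m); return r,q
E
python3 - <<'E'
from h import *
c=dict(np.load("top0.npz")); w=world(c)
print(c["cx"],c["cy"],"bench z",np.nanmedian(w[300:400,260:280,2]), 'box z',w[200,215:225,2].mean())
r,q=lowbox(c,window(165,280,155,255));print("low",r,np.median(q[:,2]),cv2.boxPoints(r).round())
m=window(180,475,85,135)&(w[...,2]>.03)&(w[...,2]<.05);r,q=rect(w,m);print("rail",r,cv2.boxPoints(r).round())
m=window(315,345,122,182)&(w[...,2]>.03)&(w[...,2]<.05);r,q=rect(w,m);print("fence",r,cv2.boxPoints(r).round())
for n,W,lo in(("jar",(300,334,200,245),.07),("fruit",(333,372,185,230),.05),("tall",(400,490,150,235),.12)):
    m=window(*W)&(w[...,2]>lo);r,q=rect(w,m);print(n,r)
r=R.from_rotvec(status.sense()['tool_rot']).as_matrix();print(r.round(3))
E
```

```text
276.23176137293643 212.0918207162943 bench z -0.0006144419323963479 box z 0.06977187178081626
low ((465.85943603515625, 259.2080078125), (161.54531860351562, 120.15982055664062), 72.95288848876953) 0.06968175762208029 [[385. 200.]
 [500. 164.]
 [547. 319.]
 [432. 354.]]
rail ((658.543212890625, 14.781036376953125), (58.69639587402344, 657.9948120117188), 3.6224889755249023) [[ 608.  341.]
 [ 650. -315.]
 [ 709. -312.]
 [ 667.  345.]]
fence ((597.1962280273438, 11.240680694580078), (125.60835266113281, 12.581055641174316), 3.5629608631134033) [[534.  14.]
 [535.   1.]
 [660.   9.]
 [659.  21.]]
jar ((428.0116271972656, 45.1944580078125), (41.56960678100586, 44.25468826293945), 87.98615264892578)
fruit ((449.4679260253906, -27.68160629272461), (62.82146453857422, 60.732421875), 1.4796416759490967)
tall ((482.7092590332031, -227.885009765625), (110.3704605102539, 122.36858367919922), 15.957123756408691)
[[ 0.379 -0.    -0.925]
 [ 0.925 -0.001  0.379]
 [-0.001 -1.     0.   ]]
```

```bash
cat >> h.py <<'E'
S0=np.array([.675,.016]);SY=.0635
def s2w(xs,ys): return S0+R.from_euler('z',SY).as_matrix()[:2,:2]@np.array([xs,ys])/1000
def rows(wps):
    """wps: (x,y,z,tool-x angle deg) world -> dx,dy,dz,wy fractions from the present pose"""
    s=status.sense();M=R.from_rotvec(s['tool_rot']).as_matrix()
    a=np.degrees(np.arctan2(M[1,0],M[0,0]))
    print("t",s['time'],"pos",s['position'].round(4),"ang",a.round(2),"tooldown",M[:,1].round(3),"w",s['width'])
    for x,y,z,t in wps:
        d=M.T@(np.array([x,y,z])-s['position'])/.75; print(d.round(4),"wy",round(-(t-a)/60,4))
E
python3 - <<'E'
from h import *
rows([(.375,.2865,.185,73),(.375,.2865,.02,73)])
E
```

```text
t 0.1 pos [0.2368 0.5782 0.1846] ang 67.72 tooldown [-0.    -0.001 -1.   ] w 0.09486027647245387
[-2.900e-01 -2.000e-04 -3.179e-01] wy -0.0879
[-0.2898  0.2198 -0.3179] wy -0.0879
```

Call:
drive_tool([
  {"dx": -0.29, "dy": 0, "dz": -0.318, "wy": -0.088},
  {"dx": -0.29, "dy": 0, "dz": -0.318, "wy": -0.088},
  {"dx": -0.29, "dy": 0, "dz": -0.318, "wy": -0.088},
  {"dx": -0.29, "dy": 0, "dz": -0.318, "wy": -0.088},
  {"dx": -0.29, "dy": 0, "dz": -0.318, "wy": -0.088},
  {"dx": -0.29, "dy": 0, "dz": -0.318, "wy": -0.088},
  {"dx": -0.29, "dy": 0, "dz": -0.318, "wy": -0.088},
  {"dx": -0.29, "dy": 0.22, "dz": -0.318, "wy": -0.088},
  {"dx": -0.29, "dy": 0.22, "dz": -0.318, "wy": -0.088},
  {"dx": -0.29, "dy": 0.22, "dz": -0.318, "wy": -0.088},
  {"dx": -0.29, "dy": 0.22, "dz": -0.318, "wy": -0.088},
])

```text
invalid input at $.series[0]: expected keys dx, dy, dz, wx, wy, wz
```

Call:
drive_tool([
  {"dx": -0.29, "dy": 0, "dz": -0.318, "wx": 0, "wy": -0.088, "wz": 0},
  {"dx": -0.29, "dy": 0, "dz": -0.318, "wx": 0, "wy": -0.088, "wz": 0},
  {"dx": -0.29, "dy": 0, "dz": -0.318, "wx": 0, "wy": -0.088, "wz": 0},
  {"dx": -0.29, "dy": 0, "dz": -0.318, "wx": 0, "wy": -0.088, "wz": 0},
  {"dx": -0.29, "dy": 0, "dz": -0.318, "wx": 0, "wy": -0.088, "wz": 0},
  {"dx": -0.29, "dy": 0, "dz": -0.318, "wx": 0, "wy": -0.088, "wz": 0},
  {"dx": -0.29, "dy": 0, "dz": -0.318, "wx": 0, "wy": -0.088, "wz": 0},
  {"dx": -0.29, "dy": 0.22, "dz": -0.318, "wx": 0, "wy": -0.088, "wz": 0},
  {"dx": -0.29, "dy": 0.22, "dz": -0.318, "wx": 0, "wy": -0.088, "wz": 0},
  {"dx": -0.29, "dy": 0.22, "dz": -0.318, "wx": 0, "wy": -0.088, "wz": 0},
  {"dx": -0.29, "dy": 0.22, "dz": -0.318, "wx": 0, "wy": -0.088, "wz": 0},
])

```text
time: 1.48
position: [0.3733, 0.2873, 0.0181]
tool_rot: [-1.334, -0.985, 0.994]
force: [-0.2, -0.1, 0.3]
width: 0.0952
```

```bash
python3 - <<'E'
from h import *
b=np.array([.466,.259]);w=[];N=13
p=b.copy();psi=-.297
off=lambda p,psi:(p-.07*np.array([np.cos(psi),np.sin(psi)]))
q=off(p,psi);w.append((*q,.02,np.degrees(psi)+90))
L=.131/np.mean(np.cos(np.linspace(-.297,.0635,50)-SY))
for i in range(1,N):
    psi=-.297+.3605*i/(N-1); m=psi-.015
    p=p+L/(N-1)*np.array([np.cos(m),np.sin(m)]); w.append((*off(p,psi),.02,np.degrees(psi)+90))
print(np.round(w,4), "end xs,ys",(R.from_euler('z',-SY).as_matrix()[:2,:2]@(p-S0))*1000)
rows(w)
E
```

```text
[[3.99100e-01 2.79500e-01 2.00000e-02 7.29832e+01]
 [4.09200e-01 2.74400e-01 2.00000e-02 7.47044e+01]
 [4.19500e-01 2.69500e-01 2.00000e-02 7.64257e+01]
 [4.29900e-01 2.65000e-01 2.00000e-02 7.81469e+01]
 [4.40500e-01 2.60800e-01 2.00000e-02 7.98682e+01]
 [4.51100e-01 2.57000e-01 2.00000e-02 8.15895e+01]
 [4.61900e-01 2.53400e-01 2.00000e-02 8.33107e+01]
 [4.72800e-01 2.50200e-01 2.00000e-02 8.50320e+01]
 [4.83800e-01 2.47300e-01 2.00000e-02 8.67532e+01]
 [4.94800e-01 2.44700e-01 2.00000e-02 8.84745e+01]
 [5.06000e-01 2.42500e-01 2.00000e-02 9.01958e+01]
 [5.17200e-01 2.40600e-01 2.00000e-02 9.19170e+01]
 [5.28400e-01 2.39000e-01 2.00000e-02 9.36383e+01]] end xs,ys [-62.12419268 231.89752812]
t 1.475 pos [0.3733 0.2873 0.0181] ang 73.11 tooldown [-0.005 -0.002 -1.   ] w 0.0951584074245564
[ 0.     -0.0027 -0.0358] wy 0.0021
[-0.0026 -0.0028 -0.0508] wy -0.0266
[-0.0047 -0.0028 -0.0657] wy -0.0553
[-0.0065 -0.0029 -0.0808] wy -0.084
[-0.0077 -0.0029 -0.0959] wy -0.1126
[-0.0085 -0.003  -0.111 ] wy -0.1413
[-0.0089 -0.003  -0.1261] wy -0.17
[-0.0088 -0.0031 -0.1413] wy -0.1987
[-0.0082 -0.0032 -0.1564] wy -0.2274
[-0.0072 -0.0032 -0.1715] wy -0.2561
[-0.0057 -0.0033 -0.1866] wy -0.2848
[-0.0038 -0.0033 -0.2016] wy -0.3135
[-0.0014 -0.0034 -0.2166] wy -0.3421
```

Pushing along the arc: contact first, then roughly 11 mm per row, up to the second-last waypoint.

Call:
drive_tool([
  {"dx": 0, "dy": 0, "dz": -0.018, "wx": 0, "wy": 0, "wz": 0},
  {"dx": 0, "dy": 0, "dz": -0.036, "wx": 0, "wy": 0, "wz": 0},
  {"dx": -0.003, "dy": 0, "dz": -0.051, "wx": 0, "wy": -0.027, "wz": 0},
  {"dx": -0.005, "dy": 0, "dz": -0.066, "wx": 0, "wy": -0.055, "wz": 0},
  {"dx": -0.0065, "dy": 0, "dz": -0.081, "wx": 0, "wy": -0.084, "wz": 0},
  {"dx": -0.008, "dy": 0, "dz": -0.096, "wx": 0, "wy": -0.113, "wz": 0},
  {"dx": -0.0085, "dy": 0, "dz": -0.111, "wx": 0, "wy": -0.141, "wz": 0},
  {"dx": -0.009, "dy": 0, "dz": -0.126, "wx": 0, "wy": -0.17, "wz": 0},
  {"dx": -0.009, "dy": 0, "dz": -0.141, "wx": 0, "wy": -0.2, "wz": 0},
  {"dx": -0.008, "dy": 0, "dz": -0.156, "wx": 0, "wy": -0.227, "wz": 0},
  {"dx": -0.007, "dy": 0, "dz": -0.171, "wx": 0, "wy": -0.256, "wz": 0},
  {"dx": -0.006, "dy": 0, "dz": -0.186, "wx": 0, "wy": -0.285, "wz": 0},
])

```text
time: 2.98
position: [0.5077, 0.2411, 0.0218]
tool_rot: [-1.208, -1.211, 1.211]
force: [-5.5, 0.6, 3.7]
width: 0.0949
```

```bash
python3 - <<'E'
from h import *
c=capture("top");cv2.imwrite("pics/top1.png",c["img"])
rows([(.5172,.2406,.02,91.9),(.528,.239,.02,93.64),(*s2w(-130,232),.02,93.64)])
E
```

```text
t 3.025 pos [0.5094 0.241  0.0218] ang 90.19 tooldown [ 0.002  0.001 -1.   ] w 0.09548088313944846
[-0.0005  0.0025 -0.0103] wy -0.0285
[-0.0027  0.0025 -0.0247] wy -0.0575
[-0.0024  0.0025 -0.0281] wy -0.0575
```

View pics/top1.png

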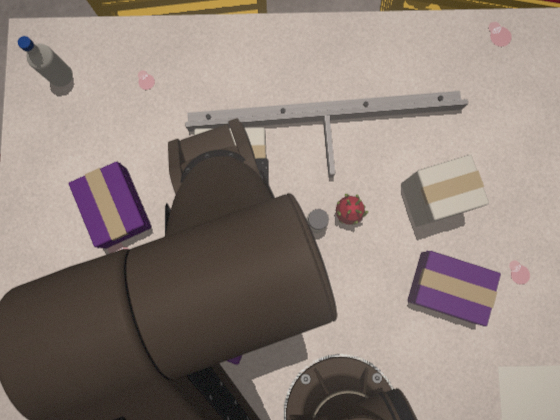

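The arm hides most of the box, but its right end shows at (262,145) near the rail, so the push is tracking. Next I press it onto the rail.

Call:
drive_tool([
  {"dx": -0.001, "dy": 0.002, "dz": -0.01, "wx": 0, "wy": -0.0285, "wz": 0},
  {"dx": -0.0025, "dy": 0.002, "dz": -0.02, "wx": 0, "wy": -0.0575, "wz": 0},
  {"dx": -0.0025, "dy": 0.002, "dz": -0.026, "wx": 0, "wy": -0.0575, "wz": 0},
  {"dx": -0.0025, "dy": 0.002, "dz": -0.03, "wx": 0, "wy": -0.0575, "wz": 0},
  {"dx": -0.0025, "dy": 0.002, "dz": -0.032, "wx": 0, "wy": -0.0575, "wz": 0},
  {"dx": -0.0025, "dy": 0.002, "dz": -0.032, "wx": 0, "wy": -0.0575, "wz": 0},
])

```text
time: 3.78
position: [0.5273, 0.2392, 0.0197]
tool_rot: [-1.175, -1.248, 1.259]
force: [-23.3, -0.7, 18.0]
width: 0.0952
```

Call:
drive_tool([
  {"dx": 0, "dy": 0, "dz": 0.03, "wx": 0, "wy": 0, "wz": 0},
  {"dx": 0, "dy": 0, "dz": 0.06, "wx": 0, "wy": 0, "wz": 0},
  {"dx": 0, "dy": -0.08, "dz": 0.06, "wx": 0, "wy": 0, "wz": 0},
  {"dx": 0, "dy": -0.16, "dz": 0.06, "wx": 0, "wy": 0.1, "wz": 0},
  {"dx": 0.15, "dy": -0.22, "dz": 0.05, "wx": 0, "wy": 0.5, "wz": 0},
  {"dx": 0.24, "dy": -0.22, "dz": 0.0, "wx": 0, "wy": 0.99, "wz": 0},
  {"dx": 0.24, "dy": -0.22, "dz": 0.0, "wx": 0, "wy": 0.99, "wz": 0},
  {"dx": 0.24, "dy": -0.22, "dz": 0.0, "wx": 0, "wy": 0.99, "wz": 0},
  {"dx": 0.24, "dy": -0.22, "dz": 0.0, "wx": 0, "wy": 0.99, "wz": 0},
  {"dx": 0.24, "dy": -0.22, "dz": 0.0, "wx": 0, "wy": 0.99, "wz": 0},
], grip=0.45)

```text
time: 5.03
position: [0.5206, 0.4195, 0.1845]
tool_rot: [-1.519, -0.469, 0.466]
force: [-0.4, 0.1, 0.1]
width: 0.052
```

```bash
python3 - <<'E'
from h import *
c=capture("top");cv2.imwrite("pics/top2.png",c["img"])
r,q=lowbox(c,window(165,300,90,200)); print(r,cv2.boxPoints(r).round(),np.median(q[:,2]))
bp=(R.from_euler('z',-SY).as_matrix()[:2,:2]@(cv2.boxPoints(r)/1000-S0).T).T*1000
print("stop frame corners",bp.round(1).tolist(), bp.mean(0))
rows([(*s2w(-60,360),.18,3.64),(*s2w(-60,360),.02,3.64)])
E
```

```text
((599.3829345703125, 241.55593872070312), (120.5291519165039, 160.85232543945312), 3.7212469577789307) [[534. 318.]
 [544. 157.]
 [665. 165.]
 [654. 326.]] 0.06968962219578323
stop frame corners [[-121.5, 310.2], [-121.3, 149.4], [-0.8, 149.6], [-1.0, 310.4]] [-61.15149682 229.89980606]
t 5.075 pos [0.5206 0.4194 0.1844] ang 34.34 tooldown [ 0.001  0.001 -1.   ] w 0.0523573801630905
[ 0.0429  0.006  -0.1067] wy 0.5117
[ 0.0426  0.2193 -0.1067] wy 0.5117
```

View pics/top2.png

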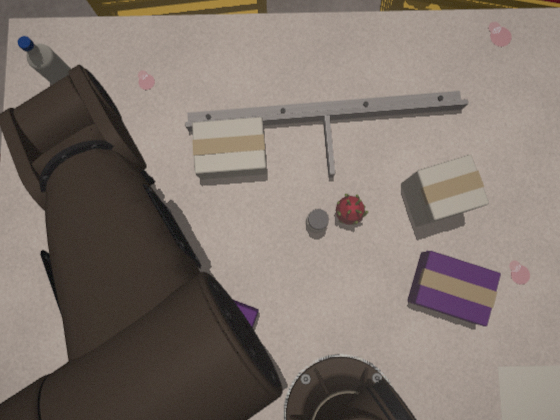

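The box now lies flush along the rail: corner pixels run (193,122) to (265,170), and its centre is at stop (-61, 230) mm. Next I take the tool to the left end.

Call:
drive_tool([
  {"dx": 0.043, "dy": 0, "dz": -0.107, "wx": 0, "wy": 0.512, "wz": 0},
  {"dx": 0.043, "dy": 0, "dz": -0.107, "wx": 0, "wy": 0.512, "wz": 0},
  {"dx": 0.043, "dy": 0, "dz": -0.107, "wx": 0, "wy": 0.512, "wz": 0},
  {"dx": 0.043, "dy": 0.1, "dz": -0.107, "wx": 0, "wy": 0.512, "wz": 0},
  {"dx": 0.043, "dy": 0.219, "dz": -0.107, "wx": 0, "wy": 0.512, "wz": 0},
  {"dx": 0.043, "dy": 0.219, "dz": -0.107, "wx": 0, "wy": 0.512, "wz": 0},
  {"dx": 0.043, "dy": 0.219, "dz": -0.107, "wx": 0, "wy": 0.512, "wz": 0},
])

```text
time: 5.95
position: [0.5908, 0.3701, 0.0171]
tool_rot: [-1.572, -0.046, 0.052]
force: [0.0, -0.8, 0.3]
width: 0.0521
```

```bash
python3 - <<'E'
from h import *
rows([(*s2w(-60,y),.02,3.64) for y in (320,250,190,180,176)])
E
```

```text
t 5.95 pos [0.5908 0.3701 0.0171] ang 3.58 tooldown [-0.004 -0.002 -1.   ] w 0.052098772129511375
[ 0.0021 -0.0038 -0.0517] wy -0.0009
[ 0.0022 -0.0036 -0.145 ] wy -0.0009
[ 0.0023 -0.0035 -0.225 ] wy -0.0009
[ 0.0023 -0.0035 -0.2384] wy -0.0009
[ 0.0023 -0.0035 -0.2437] wy -0.0009
```

Call:
drive_tool([
  {"dx": 0.002, "dy": -0.003, "dz": -0.03, "wx": 0, "wy": 0, "wz": 0},
  {"dx": 0.002, "dy": -0.003, "dz": -0.045, "wx": 0, "wy": 0, "wz": 0},
  {"dx": 0.002, "dy": -0.003, "dz": -0.06, "wx": 0, "wy": 0, "wz": 0},
  {"dx": 0.002, "dy": -0.003, "dz": -0.075, "wx": 0, "wy": 0, "wz": 0},
  {"dx": 0.002, "dy": -0.003, "dz": -0.09, "wx": 0, "wy": 0, "wz": 0},
  {"dx": 0.002, "dy": -0.003, "dz": -0.105, "wx": 0, "wy": 0, "wz": 0},
  {"dx": 0.002, "dy": -0.003, "dz": -0.12, "wx": 0, "wy": 0, "wz": 0},
  {"dx": 0.002, "dy": -0.003, "dz": -0.135, "wx": 0, "wy": 0, "wz": 0},
  {"dx": 0.002, "dy": -0.003, "dz": -0.15, "wx": 0, "wy": 0, "wz": 0},
  {"dx": 0.002, "dy": -0.003, "dz": -0.165, "wx": 0, "wy": 0, "wz": 0},
  {"dx": 0.002, "dy": -0.003, "dz": -0.18, "wx": 0, "wy": 0, "wz": 0},
  {"dx": 0.002, "dy": -0.003, "dz": -0.195, "wx": 0, "wy": 0, "wz": 0},
])

```text
time: 7.45
position: [0.6034, 0.2259, 0.024]
tool_rot: [-1.568, -0.05, 0.044]
force: [-0.9, 7.7, 7.2]
width: 0.0526
```

```bash
python3 - <<'E'
from h import *
rows([(*s2w(-60,y),.02,3.64) for y in (190,180,176)])
print(status.sense()['force'])
E
```

```text
t 7.45 pos [0.6034 0.2259 0.024 ] ang 3.43 tooldown [ 0.004  0.003 -1.   ] w 0.05255928311871579
[-0.0024  0.0052 -0.032 ] wy -0.0035
[-0.0023  0.0052 -0.0454] wy -0.0035
[-0.0023  0.0052 -0.0507] wy -0.0035
[-0.94580053  7.6579324   7.16039664]
```

Call:
drive_tool([
  {"dx": -0.001, "dy": 0.003, "dz": -0.012, "wx": 0, "wy": 0, "wz": 0},
  {"dx": -0.001, "dy": 0.004, "dz": -0.024, "wx": 0, "wy": 0, "wz": 0},
  {"dx": -0.001, "dy": 0.004, "dz": -0.036, "wx": 0, "wy": 0, "wz": 0},
  {"dx": -0.001, "dy": 0.004, "dz": -0.044, "wx": 0, "wy": 0, "wz": 0},
  {"dx": -0.001, "dy": 0.004, "dz": -0.049, "wx": 0, "wy": 0, "wz": 0},
  {"dx": -0.001, "dy": 0.004, "dz": -0.052, "wx": 0, "wy": 0, "wz": 0},
  {"dx": -0.001, "dy": 0.004, "dz": -0.052, "wx": 0, "wy": 0, "wz": 0},
])

```text
time: 8.32
position: [0.6038, 0.1902, 0.0208]
tool_rot: [-1.565, -0.05, 0.045]
force: [-6.1, 28.8, 6.7]
width: 0.0519
```

Call:
drive_tool([
  {"dx": 0, "dy": 0, "dz": 0.03, "wx": 0, "wy": 0, "wz": 0},
  {"dx": 0, "dy": 0, "dz": 0.08, "wx": 0, "wy": 0, "wz": 0},
  {"dx": 0, "dy": -0.08, "dz": 0.15, "wx": 0, "wy": 0, "wz": 0},
  {"dx": 0, "dy": -0.16, "dz": 0.22, "wx": 0, "wy": 0, "wz": 0},
  {"dx": 0, "dy": -0.22, "dz": 0.29, "wx": 0, "wy": 0, "wz": 0},
  {"dx": 0, "dy": -0.22, "dz": 0.29, "wx": 0, "wy": 0, "wz": 0},
  {"dx": 0, "dy": -0.22, "dz": 0.29, "wx": 0, "wy": 0, "wz": 0},
])

```text
time: 9.2
position: [0.5908, 0.4054, 0.1865]
tool_rot: [-1.568, -0.052, 0.045]
force: [-0.6, 0.5, -1.0]
width: 0.052
```

```bash
python3 - <<'E'
from h import *
c=capture("top");cv2.imwrite("pics/top3.png",c["img"]); w=world(c)
r,q=lowbox(c,window(200,345,90,200)); print(r,np.median(q[:,2]))
bp=(R.from_euler('z',-SY).as_matrix()[:2,:2]@(cv2.boxPoints(r)/1000-S0).T).T*1000
print("stop frame corners",bp.round(1).tolist(), bp.mean(0))
for n,W,lo in(("jar",(300,334,200,245),.07),("fruit",(333,372,185,230),.05),("tall",(400,490,150,235),.12)):
    m=window(*W)&(w[...,2]>lo);print(n,rect(w,m)[0][0])
s=status.sense();print(s['position'],s['force'])
E
```

```text
((607.1259765625, 98.0638198852539), (121.55591583251953, 160.64178466796875), 3.6380631923675537) 0.0696910050364059
stop frame corners [[-123.3, 166.5], [-123.3, 5.9], [-1.8, 5.9], [-1.8, 166.5]] [-62.52968462  86.20552752]
jar (428.1920471191406, 45.14949035644531)
fruit (451.1484069824219, -28.47043228149414)
tall (482.6950988769531, -227.95376586914062)
[0.59048795 0.40371757 0.18449128] [-0.19167333 -0.49122986 -0.74805163]
```

View pics/top3.png

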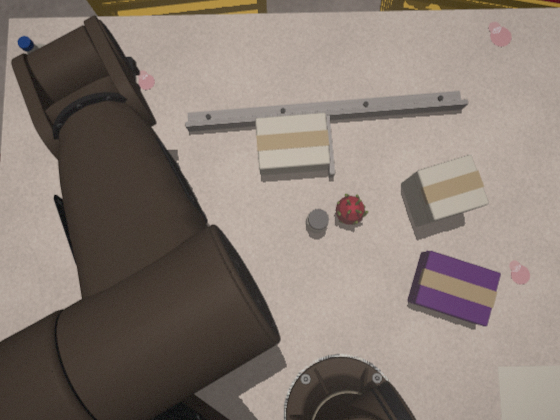

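The top view shows the box in the left corner, pixels (257,115) to (330,172). It is parallel to the rail, and its end is on the fence at (330,150). The tool is clear, so I'm handing in.

```bash
python3 -c "
from rig import ticket;print(ticket.sign_off())"
```

```text
the job is handed in; nothing more can be done
None
```

I pushed the low box into the left corner of the stop in two pushes and handed the job in at about 9.3 s. The hand-in gives no verdict, so what follows rests on my own measurements.

- **Pushes:** The first push was with both open fingers on the robot-side long face, turning the box about 0.36 rad until it pressed on the rail (about 23 N along the push). The second was with half-closed fingers on the left end, sliding it along the rail to the fence (about 29 N). The tool then backed off and rose clear.
- **Box position:** The last top-camera check put the low box at about (-62.5, 86.2) mm in the stop frame, parallel to the rail within about 0.001 rad. Its top was at 69.7 mm, so it stands flat.
- **Rail gap:** The fence end measured flush. On the rail side it read about 1.4 mm further out than just after the rail press. That leaves a gap of about 1.5 to 2.5 mm, within the 5 mm limit, so I did not push again.
- **Other objects:** The jar and tall box measured within 0.2 mm of where they stood, and the fruit within 2 mm.
- **Not checked:** I took the final position from the top camera only, without a second view.

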